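# Re-pin the boat carriage at the furnace

## Task

Pull the ball-lock pin up out of its hole so that the boat carriage is free, slide the carriage towards the little furnace to the clamped run position, find the hidden hole there by feel, and push the pin fully home through carriage and hole until its balls snap in below and its collar sits flush on the carriage; then let go. Feel for the hole gently, never ram or lever the pin, and leave the other things on the bench alone.

Things in the scene. Friction and masses are not known exactly. Their poses are not given: they have to be found in the camera images.
- guide: fixed base plate (12 mm thick) with two steel rails along y (tops 40 mm above the bench, outer faces 35 mm either side of the centre line, slot 34 mm wide between them); white furnace 200 mm wide and tall at the +y end, face at y = +200 mm, flange 18 mm proud. Origin on the bench on the rails' centre line; +y runs along the rails to the furnace, z up
- load_hole (a point): centre of the top of the load hole, where the pin starts (90 mm from the guide's origin to -y): hole 13.6 mm wide in a fixed steel plate in the slot, 10 mm thick, top 38 mm above the bench, open below it down to the base plate 12 mm above the bench
- carriage (a joint): slide of the carriage along the guide's +y towards the furnace, m: 0 at the load hole (start), stop at 0.18. About 2.5 N of friction, no spring; it stays where left. At its front end, 48 to 60 mm ahead of the bore, stands a post 30 mm wide, top 110 mm above the bench, with a push rod and ceramic boat that enter the furnace
- carriage_bore (a point): centre of the mouth of the carriage's vertical through-bore (13.6 mm wide), on its flat top 64 mm above the bench. The carriage is an aluminium block 60 mm across the rails, 24 mm thick (underside 2 mm above the hole plates), reaching 40 mm behind the bore and 60 mm ahead of it (+y)
- pin_grip (a point): centre of the pin's knob, a plain upright dark steel cylinder 20 mm across and 44 mm tall, gripped from above; 26 mm above the underside of the collar. With the pin home it is 90 mm and the knob's top 112 mm above the bench. Pulling the pin's balls out of a hole takes roughly 8 N, pushing them in about as much
- pin_collar (a point): centre of the underside of the pin's collar (22 mm across, 4 mm thick), which rests on the carriage when the pin is home. After a pull of 23 mm the tip is clear of the hole plate; pulled 25 to 30 mm it is clear yet still in the carriage's bore, so that the carriage can be drawn along with the pin
- pin_tip (a point): lower end of the pin, 49 mm below pin_collar. The shank is 12 mm thick, its end tapered to 8.4 mm over the last 3 mm. Two spring balls, 9 mm above the tip, stand 2 mm out of the shank and yield inwards; with the pin home they catch 4 mm below the hole plate
- clamp: dark steel clamp marking the run position: two cheeks 60 mm long outside the rails, with thumbscrews, 36 to 60 mm from the centre line, tops 38 mm high. Origin on the bench on the rails' centre line, midway along the cheeks, axes as the guide's. It carries the run plate in the slot, with the run hole
- run_plate (a point): nominal middle of the run plate's top, at the clamp's middle, 38 mm above the bench; plate 90 mm long, 10 mm thick. Its hole (13.6 mm) is on the rails' centre line but NOT here: anywhere from 15 mm short to 15 mm beyond along y, hidden under the carriage. Off the hole the tip stops on the plate, collar 23 mm above home; over 35 N damages the plate
- crucible: bystander: white ceramic crucible, 36 mm across and 36 mm tall, standing on the base plate on the far side of the rails; origin at the centre of its underside
- dish: bystander: shallow white dish, 70 mm across, 22 mm tall; origin at the centre of its underside
- reagent: bystander: closed amber jar, 60 mm across, 130 mm tall; origin at the centre of its underside
- driver: bystander: screwdriver lying on the bench; origin under its middle
- spare_pin: bystander: a thinner spare pin lying on the bench, 105 mm long, not to be used; origin under its middle
- boat_tray: bystander: open white plastic tray 90 x 130 x 25 mm; origin at the centre of its underside
- beaker: bystander: glass beaker 54 mm across, 70 mm tall; origin at the centre of its underside
There are look-alikes about, which are no part of the job. What is shaped like the part that bears pin_grip but blue or turquoise is not meant.

How it is judged:
By the outcome, as a careful person would: the job done as asked, in the order asked, and still so for the second after the job is handed in, with the robot touching nothing.
It also fails if it takes over 64 s, if anything falls off the work surface, if the arm or the gripper's body presses on something with over 40 N, if the wrist force passes 120 N, or if a joint passes its speed limit or range.

## Robot

A 6-joint arm with a two-finger parallel gripper is mounted at the origin on the work surface. World frame = base frame: x ahead of the robot, y to its left, z up, the work surface at z = 0. Lengths are in mm, angles in rad, forces in N, time in s.
With the tool pointing down it reaches from about 350 to 875 mm from the base axis. Payload 4.2 kg.
Tool frame: the origin (TCP) lies midway between the tips of the shut fingers; the grasp point (between the pads) lies 19 mm behind it; y points along the fingers, x is the direction in which the jaws open and shut, and the axes are right-handed (so a half turn about y gives the same grasp; the last joint's range is limited). The gripper opens to 85 mm and grips with 20 to 120 N. Pads are 22 mm wide; open, the fingers measure 114 mm over their backs; the gripper's body (76 mm by 85 mm) begins 54 mm behind the grasp point. The pads swing forward as they close: fully open they stand 13 mm farther back than shut.
Start: joints at [1.363, 0.385, 0.008, 0, -1.194, -0.259], TCP at [281.236, 558.127, 231.312] pointing down, gripper open.
Joint ranges: [-3.14, 3.14], [-1.21, 2.06], [-1.07, 1.41], [-3.16, 2.05], [-2.99, -0.16], [-3.1, 3.1]. Speed limits (rad/s): [2.79, 2.79, 3.14, 3.14, 3.14, 3.14].

## Interface

Orientations are given as a unit quaternion [x, y, z, w].
In Python, from bench import read_state, get_image, job_done gives the robot as it stands.
- The arm moves only by the tool play_rows, never from a script. Its argument "series" is a list of rows, each a list of 7 numbers: the shift along the tool's x, y, z in m, then the turn, a rotation vector about the tool's x, y, z in rad, then the finger opening in m, from 0 to 0.0854. In form: [[x, y, z, wx, wy, wz, claw], ...]. A call has 1 to 10 rows; each row shifts and turns the pose as measured when the row begins, along the tool's axes as they then stand; what a row does not reach is not made up. A row lasts 1/10 s, in which the tool goes at most 50 mm and 8.59 degrees, less where a joint would pass 70% of its speed; a pose out of reach is approached as far as the arm can. A call with a gripper value outside its range is refused whole. The fingers move at their own pace and stop on an object; the grip force is fixed at half the most. Time passes only in rows, so rows that do not move let the fingers close. It gives the time, the measured TCP pose, the force and the opening at its end, in the units of the state.
- read_state(): the state, without advancing time (a new reading comes with each control period).
- get_image(name): name is "scene" or "top" or "wrist"; returns a dict with "color" (400x640x3 uint8, red, green, blue), "intrinsics" (3x3 intrinsics, pixels), "origin" and "orientation" of the camera in the world. Camera axes: x right, y down, z forward; pixel columns grow to the right and rows downward; lengths in mm; the calibration is good to about 2 mm. The wrist camera is an equidistant fisheye: a pixel r from the principal point sees the ray r / f radians off the axis. A picture is of the moment at which its call begins. There is no depth.
- job_done(): hands the job in, once; it reports no verdict.
The state is a dict: "clock": time; "joints": joint angles; "joint_vel": joint speeds; "joint_efforts": joint torques, N m; "position": TCP position; "ee_rot": TCP orientation; "contact_force": force on the tool from outside, world axes, zero at the start; "wrist_torque": the same for the moment, N m; "gripper_width": finger opening in mm.
Only numpy, scipy, OpenCV 4.12 (cv2) and the standard library are available. Lean on these libraries where they do the work, as an engineer would, in place of code of your own. Each camera call takes 0.05 s, during which the arm holds its last target. There are 200 camera calls.

## Working session

There is one attempt and no reset: what is moved stays moved. The work goes in short steps, Python scripts to look and compute and a tool call to move; the robot and the scene stay as the last step left them, time stands still between calls to the robot, and variables do not carry over. Pictures are saved under pics/ and viewed, about 8 in all and at most 12, crops included, and the job is handed in when it is done.

Besides the shell and the picture viewer there is one more tool, called in YAML: its name, and indented under it one key for each argument. play_rows: Moves the arm, as the interface text tells. Its arguments: {"type":"object","properties":{"series":{"type":"array","items":{"type":"array","items":{"type":"number"}}}},"required":["series"]}

```bash
mkdir -p pics; ls
cat > h.py <<'E'
import numpy as np, cv2
from scipy.spatial.transform import Rotation as R
from bench import read_state, get_image
def ray(im,u,v,fish=False):
    K=np.array(im["intrinsics"]);x=(u-K[0,2])/K[0,0];y=(v-K[1,2])/K[1,1]
    if fish:
        r=np.hypot(x,y);d=np.array([np.sin(r)*x/max(r,1e-9),np.sin(r)*y/max(r,1e-9),np.cos(r)])
    else: d=np.array([x,y,1.])
    return np.array(im["origin"],float),R.from_quat(im["orientation"]).apply(d)
def at_z(im,u,v,z,fish=False):
    o,d=ray(im,u,v,fish);return o+d*(z-o[2])/d[2]
def proj(im,p):
    K=np.array(im["intrinsics"]);c=R.from_quat(im["orientation"]).inv().apply(np.array(p,float)-np.array(im["origin"]))
    return K[0,0]*c[0]/c[2]+K[0,2],K[1,1]*c[1]/c[2]+K[1,2]
def save(name,img):cv2.imwrite("pics/"+name,img[:,:,::-1])
E
python3 - <<'E'
from h import *
import pickle
s=read_state();print(s)
d={}
for n in("scene","top"):
    im=get_image(n);d[n]=im;save(n+"0.png",im["color"]);print(n,im["origin"],im["orientation"],im["intrinsics"])
pickle.dump(d,open("im0.pkl","wb"))
E
```

```text
pics
{'clock': 0.0, 'joints': array([ 1.36258336e+00,  3.85561380e-01,  6.61252500e-03, -4.80215292e-04,
       -1.19398685e+00, -2.58569599e-01]), 'joint_vel': array([-7.13146840e-04, -3.03342380e-04,  2.24087041e-04, -4.72742488e-04,
       -7.90494512e-04,  5.44843321e-05]), 'joint_efforts': array([-2.76241499e-04, -3.92288446e+01,  1.88400757e+01,  4.18612942e+00,
       -4.62785349e-03,  3.91010147e-06]), 'position': array([281.00155167, 557.61402658, 230.21624749]), 'ee_rot': array([ 0.37138675, -0.60167601,  0.60255481, -0.37011561]), 'contact_force': array([-0.24196278,  0.49993463, -0.31747695]), 'wrist_torque': array([-0.0230637 ,  0.01209924, -0.03762104]), 'gripper_width': 85.67230991931733}
scene [1042.18099241 -385.08584009  796.03356568] [ 0.8109049   0.4902469  -0.16074908 -0.27613575] [[460.84248866   0.         318.69508278]
 [  0.         460.84248866 196.51313927]
 [  0.           0.           1.        ]]
top [ 518.33680642 -115.59553322 1060.00365761] [ 0.71674914 -0.6968018   0.01827382 -0.02009944] [[507.52357009   0.         309.52125422]
 [  0.         507.52357009 198.16024225]
 [  0.           0.           1.        ]]
```

View pics/top0.png

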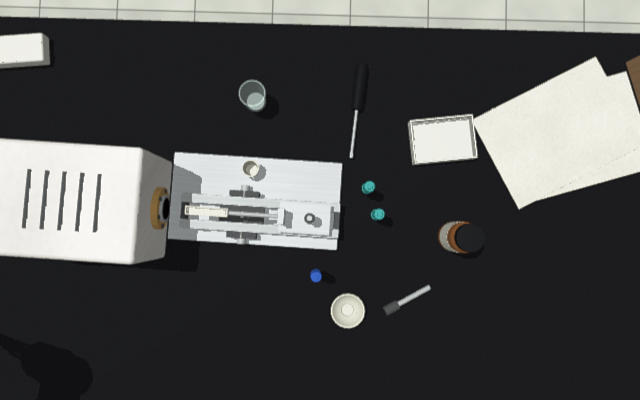

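View pics/scene0.png

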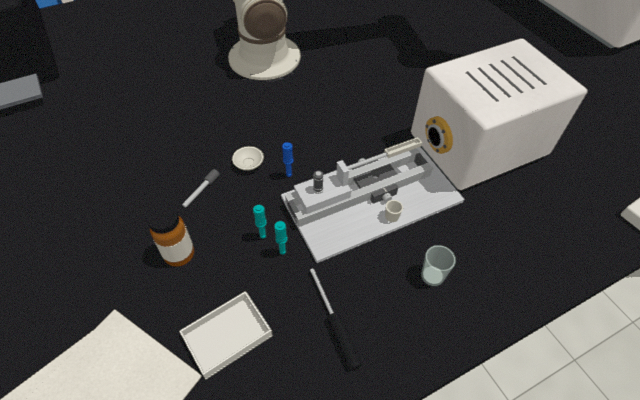

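```bash
python3 -c "
from h import *
print(R.from_quat(read_state()['ee_rot']).as_matrix().round(3))"
```

```text
[[-0.45  -0.001  0.893]
 [-0.893 -0.002 -0.45 ]
 [ 0.002 -1.     0.   ]]
```

Candidates for the pin: dark knob on the carriage, top (309,218) / scene (318,180); blue look-alike top (316,275) / scene (288,155); turquoise ones top (369,187), (378,214) / scene (260,217), (281,235). I choose the dark one in the carriage bore and check it in an enlarged crop.

Run:
```python
from h import *
import pickle
d=pickle.load(open("im0.pkl","rb"))
a=cv2.resize(d["top"]["color"][140:260,160:350],None,fx=4,fy=4,interpolation=cv2.INTER_CUBIC)
b=cv2.resize(d["scene"]["color"][125:265,270:470],None,fx=4,fy=4,interpolation=cv2.INTER_CUBIC)
save("c_top.png",a);save("c_scene.png",b)
```

```text
(no output)
```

View pics/c_top.png

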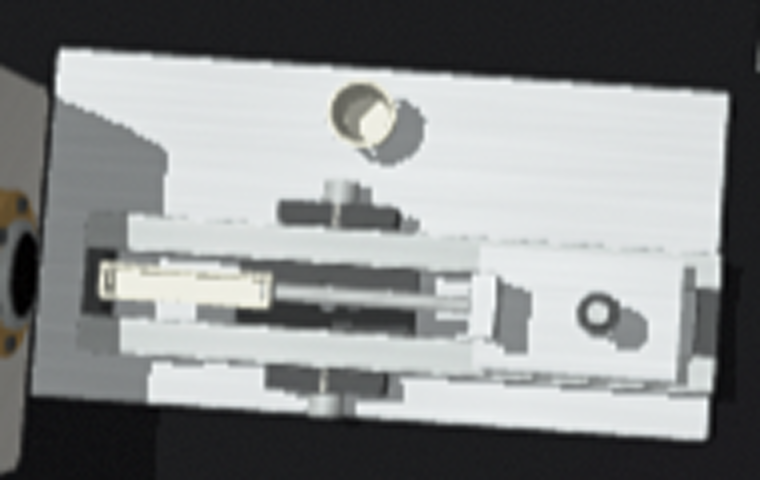

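View pics/c_scene.png

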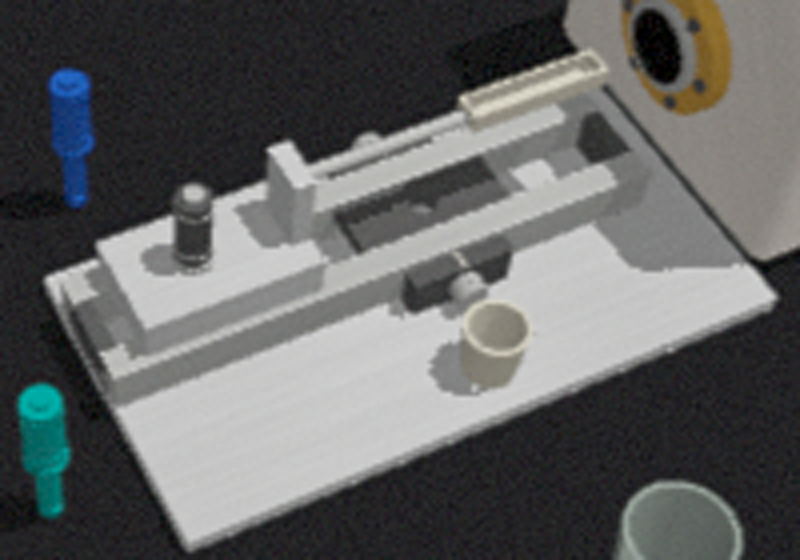

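Run:
```python
from h import *
import pickle
d=pickle.load(open("im0.pkl","rb"));t=d["top"];s=d["scene"]
T=lambda u,v,z:at_z(t,160+(u-1.5)/4,140+(v-1.5)/4,z)
S=lambda u,v,z:at_z(s,270+(u-1.5)/4,125+(v-1.5)/4,z)
print("knob top",T(598,313,112),"scene",S(194,193,112))
P=[T(60,48,12),T(728,93,12),T(33,395,12),T(708,440,12)]
for p in P:print(p.round(1))
for a,b in((0,1),(2,3)):
    v=P[a]-P[b];print("dir",np.degrees(np.arctan2(v[1],v[0])),np.linalg.norm(v))
v=(P[0]-P[1])+(P[2]-P[3]);u=v/np.linalg.norm(v);u[2]=0;n=np.array([u[1],-u[0],0])
k=T(598,313,112)
print("u",u)
for nm,p in dict(bore_scene=S(194,193,112),cheekU1=T(278,200,38),cheekU2=T(401,206,38),cheekL1=T(265,388,38),cheekL2=T(390,396,38),railU=T(128,215,40),railL=T(120,352,40),railUo=T(700,250,40),sc_chA=S(404,272,38),sc_chB=S(510,238,38), carrL=T(681,384,64),carrU=T(690,262,64),scc1=S(97,243,64),scc2=S(145,330,64),postU=T(496,277,110),postL=T(492,341,110)).items():
    q=p-k;print(nm,p.round(1),"along",round(q@u,1),"perp",round(q@n,1))
```

```text
knob top [ 532.9379557  -112.72117058  112.        ] scene [ 533.91364418 -109.64938786  112.        ]
[664.2 171.   12. ]
[ 650.4 -176.6   12. ]
[484.1 177.3  12. ]
[ 470.9 -170.8   12. ]
dir 87.73137289484188 347.93325716781453
dir 87.82472201368739 348.31581328607894
u [0.03877022 0.99924815 0.        ]
bore_scene [ 533.9 -109.6  112. ] along 3.1 perp 0.9
cheekU1 [586.5  50.6  38. ] along 165.3 perp 47.2
cheekU2 [585.2 -11.6  38. ] along 103.1 perp 48.3
cheekL1 [491.7  53.6  38. ] along 164.6 perp -47.6
cheekL2 [489.5  -9.3  38. ] along 101.7 perp -47.4
railU [576.7 125.5  40. ] along 239.8 perp 34.5
railL [507.7 126.7  40. ] along 238.3 perp -34.5
railUo [ 567.1 -162.9   40. ] along -48.8 perp 36.1
sc_chA [576.8  -7.9  38. ] along 106.5 perp 39.8
sc_chB [583.3  54.   38. ] along 168.5 perp 43.9
carrL [ 500.1 -154.2   64. ] along -42.7 perp -31.2
carrU [ 560. -157.   64.] along -43.2 perp 28.7
scc1 [ 504.9 -149.6   64. ] along -37.9 perp -26.5
scc2 [ 564.8 -152.7   64. ] along -38.7 perp 33.4
postU [548.5 -64.5 110. ] along 48.8 perp 13.6
postL [518.5 -63.6 110. ] along 48.6 perp -16.3
```

play_rows:
  series:
    - [0,-0.008,0,0,0.143,0,0.0854]
    - [0,-0.008,0,0,0.143,0,0.0854]
    - [0,-0.008,0,0,0.143,0,0.0854]
    - [0,-0.008,0,0,0.143,0,0.0854]
    - [0,-0.008,0,0,0.143,0,0.0854]
    - [0,-0.008,0,0,0.143,0,0.0854]
    - [0,-0.008,0,0,0.143,0,0.0854]
    - [0,-0.008,0,0,0.143,0,0.0854]

```text
clock: 0.9
position: [279.7, 555.1, 289.3]
ee_rot: [-0.029, -0.701, 0.712, 0.033]
contact_force: [-0.5, -0.3, -0.0]
gripper_width: 85.5
```

play_rows:
  series:
    - [-0.02,0,0.0455,0,0,0,0.0854]
    - [-0.02,0,0.0455,0,0,0,0.0854]
    - [-0.02,0,0.0455,0,0,0,0.0854]
    - [-0.02,0,0.0455,0,0,0,0.0854]
    - [-0.02,0,0.0455,0,0,0,0.0854]
    - [-0.02,0,0.0455,0,0,0,0.0854]
    - [-0.02,0,0.0455,0,0,0,0.0854]
    - [-0.02,0,0.0455,0,0,0,0.0854]
    - [-0.02,0,0.0455,0,0,0,0.0854]
    - [-0.02,0,0.0455,0,0,0,0.0854]

```text
clock: 1.9
position: [436.1, 82.3, 291.9]
ee_rot: [-0.025, -0.699, 0.714, 0.031]
contact_force: [1.1, 1.5, -0.1]
gripper_width: 85.2
```

```bash
cat > st.py <<'E'
from h import *
u=np.array([0.03877,0.99925,0]);n=np.array([u[1],-u[0],0])
def st():
    s=read_state();M=R.from_quat(s["ee_rot"]).as_matrix()
    print("t",round(s["clock"],2),"pos",s["position"].round(1),"F",s["contact_force"].round(1),"T",s["wrist_torque"].round(2),"w",round(s["gripper_width"],1))
    print("M",M.round(3).tolist(),"yaw err deg of x vs -n",np.degrees(np.arctan2(M[1,0],M[0,0])-np.arctan2(-n[1],-n[0])).round(2))
    return s,M
def to(p):
    s,M=st();print("tool shift mm",(M.T@(np.array(p,float)-s["position"])).round(1), "turn",R.from_matrix(M.T@np.column_stack([-n,[0,0,-1],-u])).as_rotvec().round(3))
E
python3 -c "
from st import *
to([533.4,-111.5,220])"
```

```text
t 1.9 pos [436.1  82.3 291.9] F [ 1.1  1.5 -0.1] T [ 0.1  -0.14  0.01] w 85.2
M [[-0.997, -0.01, -0.079], [0.079, -0.02, -0.997], [0.008, -1.0, 0.021]] yaw err deg of x vs -n -2.32
tool shift mm [-112.9   74.8  183.9] turn [-0.021 -0.04   0.009]
```

play_rows:
  series:
    - [-0.0225,0.01,0.037,-0.005,-0.01,0.002,0.0854]
    - [-0.0225,0.01,0.037,-0.005,-0.01,0.002,0.0854]
    - [-0.0225,0.01,0.037,-0.005,-0.01,0.002,0.0854]
    - [-0.0225,0.01,0.037,-0.005,-0.01,0.002,0.0854]
    - [-0.0225,0.01,0.037,0,0,0,0.0854]
    - [0,0.01,0,0,0,0,0.0854]
    - [0,0,0,0,0,0,0.0854]

```text
clock: 2.6
position: [539.0, -123.8, 228.9]
ee_rot: [0.015, 0.708, -0.706, -0.017]
contact_force: [-0.0, 0.9, -0.5]
gripper_width: 85.4
```

Run:
```python
from st import *
import pickle
to([533.4,-111.5,200])
im=get_image("wrist");pickle.dump(im,open("w1.pkl","wb"));save("w1.png",im["color"])
print(im["origin"],R.from_quat(im["orientation"]).as_matrix().round(3),im["intrinsics"])
```

```text
t 2.6 pos [ 539.  -123.8  228.9] F [-0.   0.9 -0.5] T [0.04 0.01 0.  ] w 85.4
M [[-0.999, -0.003, -0.046], [0.046, 0.002, -0.999], [0.003, -1.0, -0.002]] yaw err deg of x vs -n -0.43
tool shift mm [  6.1  28.9 -11.9] turn [ 0.002 -0.007  0.003]
[ 534.71224307 -188.48230935  371.20505393] [[-0.999  0.045  0.01 ]
 [ 0.046  0.965  0.259]
 [ 0.003  0.259 -0.966]] [[309.70691629   0.         321.24074825]
 [  0.         309.70691629 202.60067191]
 [  0.           0.           1.        ]]
```

View pics/w1.png

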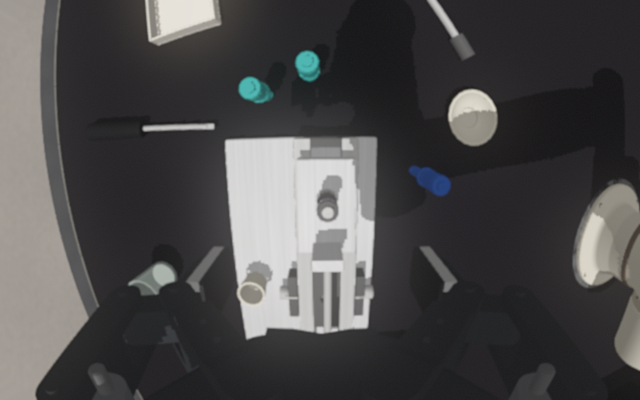

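Run:
```python
from st import *
import pickle
im=pickle.load(open("w1.pkl","rb"))
W=lambda a,b,z:at_z(im,a,b,z,True).round(1)
print("knobtop",W(327,212.5,112),"knobbase",W(328,198,68))
print("carr rear corners",W(297,158,64),W(357,159,64))
save("w1c.png",cv2.resize(im["color"][130:335,220:390],None,fx=3.5,fy=2.9,interpolation=cv2.INTER_CUBIC))
```

```text
knobtop [ 532.7 -109.8  112. ] knobbase [ 530.7 -111.6   68. ]
carr rear corners [ 559.8 -153.2   64. ] [ 499.9 -149.5   64. ]
```

View pics/w1c.png

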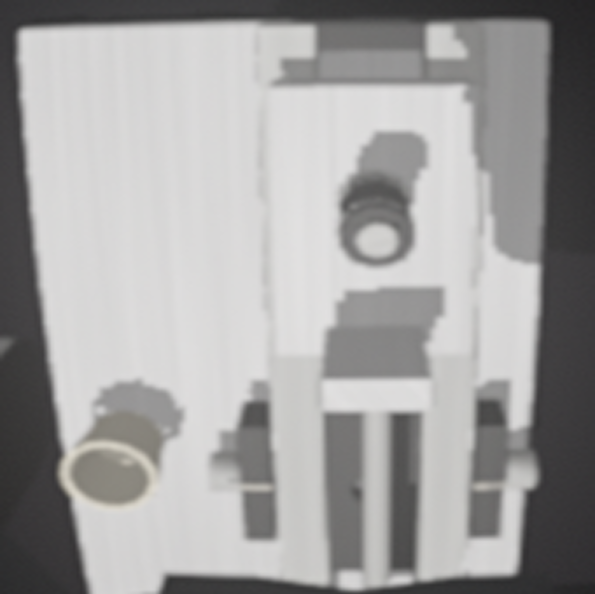

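Run:
```python
from st import *
import pickle
im=pickle.load(open("w1.pkl","rb"))
W=lambda a,b,z:at_z(im,220+a/3.5,130+b/2.9,z,True)
k=W(377,240,112);print(k)
for nm,a in dict(markL=(258,486,38),markR=(490,486,38),ch0=(258,427,38),ch1=(260,539,38),chR0=(490,427,38),chR1=(488,538,38),rear=(272,86,64),rear2=(465,86,64),post=(325,380,110),post2=(432,380,110),postf=(378,408,110)).items():
    p=W(*a);q=p-k;print(nm,p.round(1),"along",round(q@u,1),"perp",round(q@n,1))
```

```text
[ 532.04205528 -109.49820445  112.        ]
markL [578.4  23.1  38. ] along 134.3 perp 41.2
markR [494.8  27.5  38. ] along 135.4 perp -42.6
ch0 [575.9  -6.5  38. ] along 104.6 perp 39.8
ch1 [580.2  52.   38. ] along 163.2 perp 41.8
chR0 [495.   -2.4  38. ] along 105.6 perp -41.2
chR1 [495.2  55.9  38. ] along 163.9 perp -43.2
rear [ 559.2 -151.5   64. ] along -40.9 perp 28.7
rear2 [ 504.1 -149.    64. ] along -40.6 perp -26.4
post [547.7 -62.5 110. ] along 47.6 perp 13.8
post2 [519.2 -61.  110. ] along 47.9 perp -14.7
postf [534.  -51.6 110. ] along 57.9 perp -0.3
```

play_rows:
  series:
    - [0.003,0,-0.0065,0,-0.007,0.003,0.0854]
    - [0.003,0,-0.0065,0,0,0,0.0854]
    - [0,0.03,0,0,0,0,0.0854]
    - [0,0.03,0,0,0,0,0.0854]
    - [0,0.03,0,0,0,0,0.0854]
    - [0,0,0,0,0,0,0.0854]

```text
clock: 3.25
position: [534.9, -101.3, 144.5]
ee_rot: [0.015, 0.708, -0.706, -0.004]
contact_force: [-0.1, 1.2, -0.1]
gripper_width: 85.5
```

Run:
```python
from st import *
to([532.8,-110.7,72])
```

```text
t 3.25 pos [ 534.9 -101.3  144.5] F [-0.1  1.2 -0.1] T [-0.    0.19  0.02] w 85.5
M [[-1.0, 0.015, -0.026], [0.026, 0.003, -1.0], [-0.015, -1.0, -0.003]] yaw err deg of x vs -n 0.74
tool shift mm [ 2.9 72.4  9.7] turn [ 0.003  0.013 -0.015]
```

play_rows:
  series:
    - [0.002,0.01,0.005,0,0.006,-0.01,0.0854]
    - [0,0.01,0.004,0,0,0,0.0854]
    - [0,0,0,0,0,0,0.0854]

```text
clock: 3.55
position: [534.9, -108.6, 127.7]
ee_rot: [0.014, 0.708, -0.706, -0.005]
contact_force: [-0.7, 0.3, 0.0]
gripper_width: 85.3
```

Run:
```python
from st import *
to([532.8,-110.7,72])
```

```text
t 3.55 pos [ 534.9 -108.6  127.7] F [-0.7  0.3  0. ] T [ 0.    0.04 -0.05] w 85.3
M [[-1.0, 0.012, -0.027], [0.027, 0.003, -1.0], [-0.012, -1.0, -0.003]] yaw err deg of x vs -n 0.65
tool shift mm [ 2.7 55.7  2.3] turn [ 0.003  0.011 -0.012]
```

play_rows:
  series:
    - [0.002,0.008,0.001,0.003,0.012,-0.012,0.0854]
    - [0.002,0.012,0.001,0,0.006,-0.006,0.0854]
    - [0.001,0.012,0,0,0,0,0.0854]
    - [0,0,0,0,0,0,0.0854]

```text
clock: 3.95
position: [530.9, -111.0, 95.3]
ee_rot: [0.016, 0.707, -0.707, -0.018]
contact_force: [-0.8, 0.2, -0.2]
gripper_width: 85.4
```

Run:
```python
from st import *
import pickle
to([532.8,-110.7,72])
im=get_image("wrist");pickle.dump(im,open("w2.pkl","wb"));save("w2.png",im["color"][:, 120:520])
for z,p in((112,(532.8,-110.7)),):
    c=R.from_quat(im["orientation"]).inv().apply(np.array([*p,z])-im["origin"]);th=np.arctan2(np.hypot(c[0],c[1]),c[2]);K=im["intrinsics"];e=c[:2]/np.hypot(*c[:2]);print("expected px",K[0][2]+K[0][0]*th*e[0],K[1][2]+K[1][1]*th*e[1])
```

```text
t 3.95 pos [ 530.9 -111.    95.3] F [-0.8  0.2 -0.2] T [-0.01  0.03 -0.  ] w 85.4
M [[-0.999, -0.003, -0.048], [0.048, 0.0, -0.999], [0.003, -1.0, -0.0]] yaw err deg of x vs -n -0.55
tool shift mm [-2.  23.3 -0.4] turn [ 0.    -0.01   0.003]
expected px 313.4289507648439 269.7006634224326
```

View pics/w2.png

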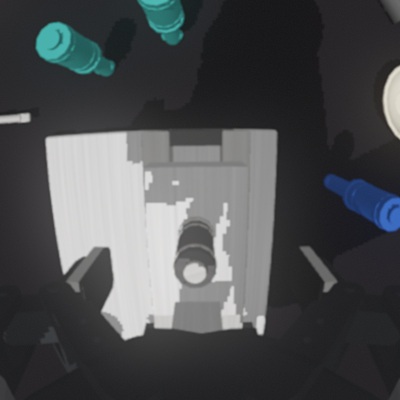

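play_rows:
  series:
    - [-0.001,0.01,0,0,-0.008,0,0.0854]
    - [0,0.01,0,0,0,0,0.0854]
    - [0,0.003,0,0,0,0,0.0854]
    - [0,0,0,0,0,0,0.0854]

```text
clock: 4.4
position: [533.4, -111.3, 71.8]
ee_rot: [-0.014, -0.707, 0.707, 0.014]
contact_force: [0.1, 0.2, 0.3]
gripper_width: 85.5
```

Run:
```python
from st import *
to([532.2,-110.3,72])
```

```text
t 4.4 pos [ 533.4 -111.3   71.8] F [0.1 0.2 0.3] T [ 0.   -0.    0.03] w 85.5
M [[-0.999, -0.0, -0.039], [0.039, -0.0, -0.999], [0.0, -1.0, 0.0]] yaw err deg of x vs -n -0.03
tool shift mm [ 1.3 -0.2 -1. ] turn [-0.    -0.001  0.   ]
```

Attitude is square now; nudge and close.

play_rows:
  series:
    - [0.001,0,0,0,0,0,0.04]
    - [0,0,0,0,0,0,0.03]
    - [0,0,0,0,0,0,0.02]
    - [0,0,0,0,0,0,0.01]
    - [0,0,0,0,0,0,0.01]
    - [0,0,0,0,0,0,0.01]
    - [0,0,0,0,0,0,0.01]
    - [0,0,0,0,0,0,0.01]

```text
clock: 5.2
position: [533.1, -111.2, 72.8]
ee_rot: [-0.015, -0.707, 0.707, 0.013]
contact_force: [-0.4, -1.0, -0.7]
gripper_width: 18.6
```

Run:
```python
from st import *
to([532.2,-110.3,72])
```

```text
t 5.2 pos [ 533.1 -111.2   72.8] F [-0.4 -1.  -0.7] T [-0.02 -0.01 -0.04] w 18.6
M [[-0.999, 0.002, -0.039], [0.039, -0.0, -0.999], [-0.002, -1.0, -0.0]] yaw err deg of x vs -n -0.02
tool shift mm [ 0.9  0.8 -0.9] turn [ 0.    -0.    -0.002]
```

play_rows:
  series:
    - [0,-0.003,0,0,0,0,0.01]
    - [0,-0.003,0,0,0,0,0.01]
    - [0,-0.003,0,0,0,0,0.01]

```text
clock: 5.5
position: [533.1, -111.0, 80.0]
ee_rot: [0.015, 0.707, -0.707, -0.014]
contact_force: [2.7, -1.8, -7.2]
gripper_width: 18.3
```

play_rows:
  series:
    - [0,-0.003,0,0,0,0,0.01]
    - [0,-0.003,0,0,0,0,0.01]
    - [0,-0.003,0,0,0,0,0.01]
    - [0,-0.003,0,0,0,0,0.01]
    - [0,0,0,0,0,0,0.01]

```text
clock: 6.0
position: [533.3, -111.1, 93.2]
ee_rot: [0.015, 0.707, -0.707, -0.013]
contact_force: [1.5, -0.4, -1.9]
gripper_width: 18.3
```

Run:
```python
from st import *
import pickle
to([532.2,-110.3,100])
im=get_image("scene");pickle.dump(im,open("s2.pkl","wb"));save("s2.png",cv2.resize(im["color"][110:230,250:450],None,fx=4,fy=4,interpolation=cv2.INTER_CUBIC))
```

```text
t 6.0 pos [ 533.3 -111.1   93.2] F [ 1.5 -0.4 -1.9] T [-0.19 -0.25 -0.02] w 18.3
M [[-0.999, 0.002, -0.04], [0.04, 0.001, -0.999], [-0.002, -1.0, -0.001]] yaw err deg of x vs -n -0.07
tool shift mm [ 1.1 -6.8 -0.8] turn [ 0.001 -0.001 -0.002]
```

View pics/s2.png

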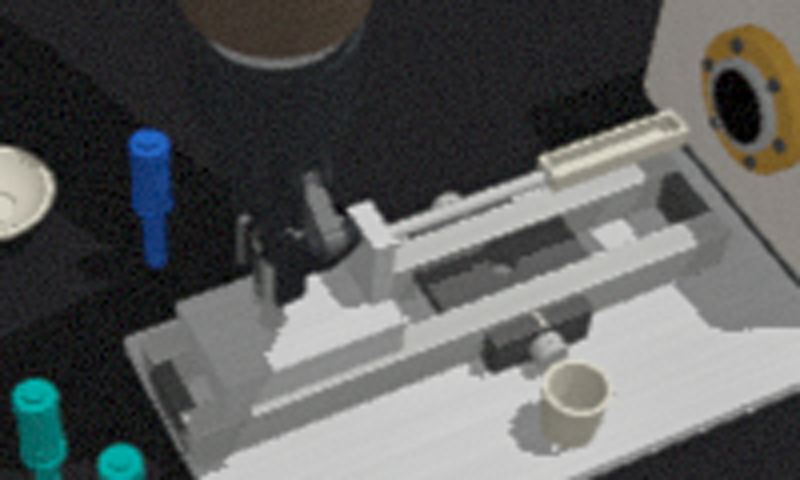

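play_rows:
  series:
    - [0,-0.004,0,0,0,0,0.01]
    - [0,-0.003,0,0,0,0,0.01]
    - [0,0,0,0,0,0,0.01]

```text
clock: 6.35
position: [533.2, -111.2, 100.7]
ee_rot: [0.015, 0.707, -0.707, -0.013]
contact_force: [0.9, -0.7, -2.3]
gripper_width: 18.5
```

Run:
```python
from st import *
to([533.2,-111.1,99.8])
```

```text
t 6.35 pos [ 533.2 -111.2  100.7] F [ 0.9 -0.7 -2.3] T [-0.22 -0.33  0.02] w 18.5
M [[-0.999, 0.002, -0.04], [0.04, 0.001, -0.999], [-0.002, -1.0, -0.001]] yaw err deg of x vs -n -0.08
tool shift mm [ 0.   0.9 -0.1] turn [ 0.001 -0.001 -0.002]
```

play_rows:
  series:
    - [0,0,-0.005,0,0,0,0.01]
    - [0,0,-0.01,0,0,0,0.01]
    - [0,0,-0.01,0,0,0,0.01]

```text
clock: 6.65
position: [534.2, -87.1, 102.2]
ee_rot: [-0.015, -0.706, 0.708, 0.014]
contact_force: [0.8, -4.0, -3.5]
gripper_width: 18.3
```

Run:
```python
from st import *
b=np.array([533.2,-111.2,0])
to(b+u*100+[0,0,100])
```

```text
t 6.65 pos [534.2 -87.1 102.2] F [ 0.8 -4.  -3.5] T [-1.15 -0.47  0.02] w 18.3
M [[-0.999, 0.002, -0.041], [0.041, -0.002, -0.999], [-0.002, -1.0, 0.002]] yaw err deg of x vs -n -0.14
tool shift mm [  0.2   2.  -75.9] turn [-0.002 -0.003 -0.002]
```

play_rows:
  series:
    - [0,0.001,-0.012,0,0,0,0.01]
    - [0,0.001,-0.012,0,0,0,0.01]
    - [0,0.001,-0.012,0,0,0,0.01]
    - [0,0.001,-0.012,0,0,0,0.01]
    - [0,0,-0.012,0,0,0,0.01]
    - [0,0,-0.01,0,0,0,0.01]

```text
clock: 7.25
position: [537.1, -10.8, 98.8]
ee_rot: [-0.015, -0.706, 0.708, 0.013]
contact_force: [1.2, -3.4, -0.6]
gripper_width: 18.8
```

Run:
```python
from st import *
b=np.array([533.2,-111.2,0])
to(b+u*117+[0,0,98])
```

```text
t 7.25 pos [537.1 -10.8  98.8] F [ 1.2 -3.4 -0.6] T [-1.14 -0.46  0.01] w 18.8
M [[-0.999, 0.003, -0.039], [0.039, -0.003, -0.999], [-0.003, -1.0, 0.003]] yaw err deg of x vs -n 0.0
tool shift mm [ -0.    0.8 -16.5] turn [-0.003  0.    -0.003]
```

play_rows:
  series:
    - [0,0,-0.008,0,0,0,0.01]
    - [0,0,-0.006,0,0,0,0.01]
    - [0,0,0,0,0,0,0.01]
    - [0,0.001,0,0,0,0,0.01]
    - [0,0.001,0,0,0,0,0.01]

```text
clock: 7.75
position: [537.9, 6.6, 96.8]
ee_rot: [-0.014, -0.706, 0.708, 0.012]
contact_force: [0.4, -1.5, 0.1]
gripper_width: 18.4
```

Run:
```python
from st import *
b=np.array([533.2,-111.2,0])
to(b+u*117+[0,0,95.8])
```

```text
t 7.75 pos [537.9   6.6  96.8] F [ 0.4 -1.5  0.1] T [-0.58 -0.31  0.05] w 18.4
M [[-0.999, 0.003, -0.037], [0.037, -0.003, -0.999], [-0.003, -1.0, 0.002]] yaw err deg of x vs -n 0.12
tool shift mm [0.2 1.  0.9] turn [-0.002  0.002 -0.003]
```

play_rows:
  series:
    - [0,0.0007,0,0,0,0,0.01]
    - [0,0.0007,0,0,0,0,0.01]
    - [0,0.0007,0,0,0,0,0.01]

```text
clock: 8.05
position: [538.1, 6.2, 95.6]
ee_rot: [-0.015, -0.706, 0.708, 0.012]
contact_force: [-0.4, -0.2, 6.0]
gripper_width: 18.9
```

play_rows:
  series:
    - [0,0.0005,-0.0015,0,0,0,0.01]
    - [0,0.0005,-0.0015,0,0,0,0.01]
    - [0,0.0005,-0.0015,0,0,0,0.01]

```text
clock: 8.35
position: [538.6, 9.2, 95.6]
ee_rot: [-0.015, -0.705, 0.709, 0.012]
contact_force: [-0.2, -4.9, 6.5]
gripper_width: 19.0
```

play_rows:
  series:
    - [0,0.0005,-0.0015,0,0,0,0.01]
    - [0,0.0005,-0.0015,0,0,0,0.01]
    - [0,0.0005,-0.0015,0,0,0,0.01]
    - [0,0.0005,-0.0015,0,0,0,0.01]

```text
clock: 8.75
position: [538.9, 13.3, 95.6]
ee_rot: [-0.014, -0.704, 0.71, 0.012]
contact_force: [-1.1, -4.7, 5.6]
gripper_width: 18.5
```

play_rows:
  series:
    - [0,0.0005,-0.0015,-0.004,0,0,0.01]
    - [0,0.0005,-0.0015,-0.004,0,0,0.01]
    - [0,0.0005,-0.0015,-0.002,0,0,0.01]

```text
clock: 9.05
position: [539.0, 16.3, 95.6]
ee_rot: [-0.014, -0.707, 0.707, 0.011]
contact_force: [-0.8, -5.3, 6.3]
gripper_width: 18.3
```

Run:
```python
from st import *
b=np.array([533.2,-111.2,0])
to(b+u*130+[0,0,95.8])
```

```text
t 9.05 pos [539.   16.3  95.6] F [-0.8 -5.3  6.3] T [-1.61  0.2   0.02] w 18.3
M [[-0.999, 0.004, -0.035], [0.035, -0.001, -0.999], [-0.004, -1.0, 0.001]] yaw err deg of x vs -n 0.19
tool shift mm [ 0.8 -0.2 -2.3] turn [-0.001  0.003 -0.004]
```

play_rows:
  series:
    - [0.0003,0.0005,-0.0015,-0.002,0,0,0.01]
    - [0.0003,0.0005,-0.0015,-0.002,0,0,0.01]
    - [0,0.0005,-0.0015,-0.002,0,0,0.01]
    - [0,0.0005,-0.0015,-0.002,0,0,0.01]

```text
clock: 9.45
position: [539.1, 20.6, 95.5]
ee_rot: [0.014, 0.708, -0.706, -0.011]
contact_force: [-0.1, -5.4, 4.6]
gripper_width: 18.9
```

play_rows:
  series:
    - [0.0003,0.0005,-0.0015,0,0,0,0.01]
    - [0.0003,0.0005,-0.0015,0,0,0,0.01]
    - [0,0.0005,-0.0015,0,0,0,0.01]
    - [0,0.0005,-0.0015,0,0,0,0.01]

```text
clock: 9.85
position: [538.7, 26.3, 93.6]
ee_rot: [0.014, 0.708, -0.706, -0.011]
contact_force: [0.0, -3.1, 0.4]
gripper_width: 18.6
```

play_rows:
  series:
    - [0,0.001,0,0,0,0,0.01]
    - [0,0.001,0,0,0,0,0.01]
    - [0,0.001,0,0,0,0,0.01]

```text
clock: 10.15
position: [538.5, 27.1, 89.2]
ee_rot: [0.014, 0.708, -0.706, -0.011]
contact_force: [1.8, -3.2, -3.0]
gripper_width: 18.5
```

Run:
```python
from st import *
b=np.array([533.2,-111.2,0])
to(b+u*137.5+[0,0,90])
```

```text
t 10.15 pos [538.5  27.1  89.2] F [ 1.8 -3.2 -3. ] T [-0.97 -0.7  -0.01] w 18.5
M [[-0.999, 0.004, -0.035], [0.035, 0.004, -0.999], [-0.004, -1.0, -0.004]] yaw err deg of x vs -n 0.21
tool shift mm [-0.  -0.8  0.9] turn [ 0.004  0.004 -0.004]
```

play_rows:
  series:
    - [0,0.0015,0.0003,0.003,0.003,-0.003,0.01]
    - [0,0.002,0,0,0,0,0.01]
    - [0,0.002,0,0,0,0,0.01]

```text
clock: 10.45
position: [539.3, 26.9, 84.2]
ee_rot: [0.014, 0.707, -0.707, -0.013]
contact_force: [1.1, -2.5, 3.3]
gripper_width: 18.3
```

Run:
```python
from st import *
b=np.array([533.2,-111.2,0])
to(b+u*138+[0,0,73])
```

```text
t 10.45 pos [539.3  26.9  84.2] F [ 1.1 -2.5  3.3] T [-0.97 -0.06  0.01] w 18.3
M [[-0.999, 0.002, -0.038], [0.038, 0.0, -0.999], [-0.002, -1.0, -0.0]] yaw err deg of x vs -n 0.07
tool shift mm [ 0.7 11.2  0.3] turn [ 0.     0.001 -0.002]
```

play_rows:
  series:
    - [0.0003,0.0025,0.0002,0,0,0,0.01]
    - [0.0003,0.0025,0,0,0,0,0.01]
    - [0,0.002,0,0,0,0,0.01]
    - [0,0.0015,0,0,0,0,0.01]

```text
clock: 10.85
position: [538.6, 27.0, 74.5]
ee_rot: [0.014, 0.707, -0.707, -0.013]
contact_force: [1.6, -2.5, -1.1]
gripper_width: 18.7
```

play_rows:
  series:
    - [0,0.0012,0,0,0,0,0.01]
    - [0,0.001,0,0,0,0,0.01]
    - [0,0.001,0,0,0,0,0.01]

```text
clock: 11.15
position: [538.7, 27.0, 72.7]
ee_rot: [0.014, 0.707, -0.707, -0.013]
contact_force: [-1.5, -1.3, 8.3]
gripper_width: 18.8
```

play_rows:
  series:
    - [0,0.0015,0,0,0,0,0.01]
    - [0,0.0015,0,0,0,0,0.01]

```text
clock: 11.35
position: [538.7, 27.0, 72.7]
ee_rot: [-0.013, -0.707, 0.707, 0.012]
contact_force: [-2.1, -1.3, 10.2]
gripper_width: 18.4
```

play_rows:
  series:
    - [0,-0.0003,0,0,0,0,0.01]
    - [0,0,0,0,0,0,0.03]
    - [0,0,0,0,0,0,0.06]
    - [0,0,0,0,0,0,0.0854]
    - [0,0,0,0,0,0,0.0854]
    - [0,0,0,0,0,0,0.0854]
    - [0,0,0,0,0,0,0.0854]

```text
clock: 12.05
position: [537.2, 28.1, 71.7]
ee_rot: [0.013, 0.707, -0.707, -0.014]
contact_force: [0.1, -1.0, -0.8]
gripper_width: 85.2
```

play_rows:
  series:
    - [0,-0.01,0,0,0,0,0.0854]
    - [0,-0.02,0,0,0,0,0.0854]
    - [0,-0.03,0,0,0,0,0.0854]
    - [0,-0.03,0,0,0,0,0.0854]
    - [0,-0.03,0,0,0,0,0.0854]
    - [0,-0.03,0,0,0,0,0.0854]
    - [0,0,0,0,0,0,0.0854]
    - [0,0,0,0,0,0,0.0854]

```text
clock: 12.85
position: [537.1, 27.5, 232.2]
ee_rot: [0.013, 0.707, -0.707, -0.013]
contact_force: [-0.2, 1.1, -0.7]
gripper_width: 85.4
```

Run:
```python
from st import *
st()
im=get_image("wrist");save("w3.png",cv2.resize(im["color"][130:400,180:460],None,fx=2.2,fy=2.2,interpolation=cv2.INTER_CUBIC))
s=get_image("scene");save("s3.png",cv2.resize(s["color"][110:250,270:450],None,fx=4,fy=4,interpolation=cv2.INTER_CUBIC))
for nm,p in dict(home_top=(538.4,27.3,112),collar=(538.4,27.3,64)).items():
    a=np.array(proj(s,p));print(nm,a,(a-[270,110])*4)
```

```text
t 12.85 pos [537.1  27.5 232.2] F [-0.2  1.1 -0.7] T [0.03 0.04 0.01] w 85.4
M [[-0.999, 0.001, -0.037], [0.037, 0.001, -0.999], [-0.001, -1.0, -0.001]] yaw err deg of x vs -n 0.11
home_top [379.0516323 150.5448671] [436.20652922 162.17946842]
collar [376.44564454 166.16244535] [425.78257817 224.64978141]
```

View pics/s3.png

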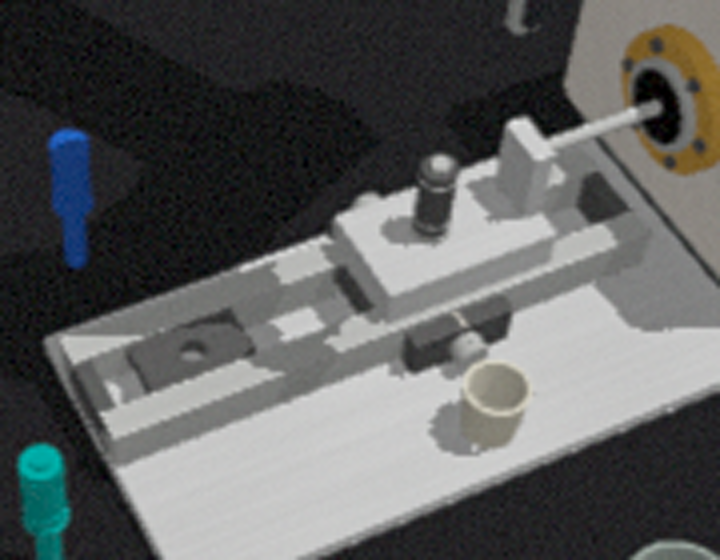

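View pics/w3.png

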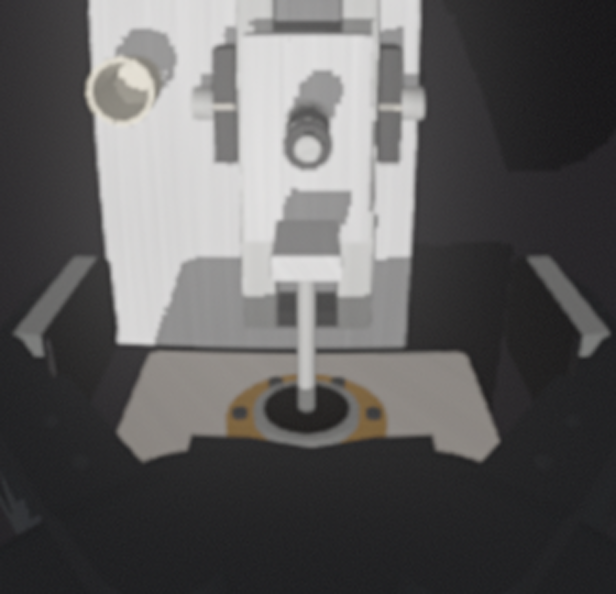

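Both pictures show the pin standing short in the carriage. The knob top is at crop (438,163), against (436,162) predicted for fully home. The load hole is empty, the boat is in the furnace and the crucible is undisturbed.

```bash
python3 -c "
from bench import job_done
print(job_done())"
```

```text
the job is handed in; nothing more can be done
None
```

The job is done and handed in after about 13 s on the robot's clock.

- **Pull and slide:** I pulled the dark ball-lock pin up about 28 mm and drew the carriage with it into the clamped run position.
- **Finding the hole:** I felt along the run plate with about 5–6 N of downward force. The pin dropped in about 138 mm from the load hole, roughly 3 mm beyond the clamp's middle as I measured it.
- **Pushing home:** I pushed the pin down with about 10 N at most in the readings after each move, then let go and backed off.

**Last checks:**
- The tool stopped hard at 72.7 mm, against 72.8 mm when I first gripped the pin in its home position.
- In the scene picture, the knob's top was within about 0.5 pixel of where it should be with the pin home.
- The gripper is open and about 160 mm above its release height, with no contact force beyond noise. The bystanders that show in the last pictures have not moved; I did not look at the rest of the bench again.

I did not tug the pin to test the lock, so the ball snap is inferred from the depth reached and the force trace. The picture estimates of the pin's position differed by up to about 3 mm. No check failed.

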